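# Clamp the glued clock block and hold the pressure

### The job

One of the two ratchet clamps on the jig has the glued wooden block in front of it, the other a cracked porcelain dial. Pump the trigger of the block's clamp, without touching the jaw or the block, until its red nose presses the block against the anvil and is pushed about half way in, never all the way, which would crush the joint; leave the dial, its clamp and everything else on the shelf alone. The clamp's lock is worn, so finish while still holding the trigger squeezed: the pressure must stay on when your program ends.

Things in the scene. Friction and masses are not known exactly. Their poses are not given: they have to be found in the camera images.
- jig: Twin gluing jig, plywood board 340 x 310 x 20 mm fixed to the shelf; origin: centre of its underside; x points away from the robot along both clamp bars, y left, z up. Clamps (identical) at jig y +85 mm (left) and -85 mm (right). Each: black upright grip (jig x -92 to -76, top z 162 mm), blue cheeks (x -70 to -20, top z 110, 35 wide), toothed bar at z 45, steel anvil with near face at x 128, top z 70
- trigger_left: Orange trigger of the left clamp, just beyond (+x of) the black grip. Origin at its pivot: jig x -45, y +85, z 90.5 mm; hinge along jig y. Blade 22 mm wide, 10 thick, 17 to 72 mm from the pivot; at rest its axes are the jig's and it leans 0.25 rad from vertical to +x. Squeeze it back towards the grip (-x), at most 0.5 rad to a stop; a spring (4 N at the pad) returns it
- trigger_left_pad (a point): Centre of the front (+x) face of the left trigger blade, 55 mm from the pivot: pull here; moves with it. 27 mm of travel to the stop; needs about 10 N with the nose half in. Squeezing drives the bar +x by 0.65 mm per mm here, once the pawl has met a tooth (pitch 6 mm, so up to 10 mm of bar travel is lost); on release it slips back and the unloaded bar stays. A full stroke gives 6 to 17 mm
- bar_left: Toothed bar of the left clamp with its blue head and red nose; slides along jig x only, 75 mm travel. Origin on its centre line, at jig x -60 mm when fully back, when it spans jig x -160 to +6 mm (head's front). Starts 0 to 20 mm forward. Its lock is worn: only 2 N of friction holds it, so a pressed nose pushes it back when the trigger is let go
- nose_left_tip (a point): Centre of the flat front face of the red nose disc (26 mm diameter, 6 mm thick) of the left clamp, jig z 45 mm; free, the nose stands 22 mm out from the blue head. Above jig z 75 mm nothing stands between trigger and anvil but the top of what is in the bay
- nose_left (a joint): How far the sprung red nose of the left clamp is pushed back into its head: 0 free, 0.016 m fully in (bottomed). Spring 800 N/m: 0.008 m (half way) is about 6.4 N of pressure
- trigger_right: Orange trigger of the right clamp, just beyond (+x of) the black grip. Origin at its pivot: jig x -45, y -85, z 90.5 mm; hinge along jig y. Blade 22 mm wide, 10 thick, 17 to 72 mm from the pivot; at rest its axes are the jig's and it leans 0.25 rad from vertical to +x. Squeeze it back towards the grip (-x), at most 0.5 rad to a stop; a spring (4 N at the pad) returns it
- trigger_right_pad (a point): Centre of the front (+x) face of the right trigger blade, 55 mm from the pivot: pull here; moves with it. 27 mm of travel to the stop; needs about 10 N with the nose half in. Squeezing drives the bar +x by 0.65 mm per mm here, once the pawl has met a tooth (pitch 6 mm, so up to 10 mm of bar travel is lost); on release it slips back and the unloaded bar stays. A full stroke gives 6 to 17 mm
- bar_right: Toothed bar of the right clamp with its blue head and red nose; slides along jig x only, 75 mm travel. Origin on its centre line, at jig x -60 mm when fully back, when it spans jig x -160 to +6 mm (head's front). Starts 0 to 20 mm forward. Its lock is worn: only 2 N of friction holds it, so a pressed nose pushes it back when the trigger is let go
- nose_right_tip (a point): Centre of the flat front face of the red nose disc (26 mm diameter, 6 mm thick) of the right clamp, jig z 45 mm; free, the nose stands 22 mm out from the blue head. Above jig z 75 mm nothing stands between trigger and anvil but the top of what is in the bay
- nose_right (a joint): How far the sprung red nose of the right clamp is pushed back into its head: 0 free, 0.016 m fully in (bottomed). Spring 800 N/m: 0.008 m (half way) is about 6.4 N of pressure
- block: Glued dark wooden block with a pale glue line round its middle, 55 (along the bar) x 50 x 50 mm, 0.16 kg, origin at the centre of its underside; stands loose on the jig board in one of the two bays, within about 6 mm of the anvil, squared up with the jig
- dial: Cracked white porcelain clock dial (72 mm diameter) leaning on a pale wooden cradle 55 x 50 mm, about 68 mm high in all, face up and away from the robot, origin at the centre of the cradle's underside; it is parked in the other bay. Fragile
- key: Rusty steel key, about 90 mm long, lying on the shelf left of the jig; bystander
- weight: Lead pendulum weight, 54 mm diameter, 105 mm high, standing left of the jig; bystander
- wheel_a: Scrap brass wheel, 62 mm diameter, lying right of the jig; bystander
- wheel_b: Scrap brass wheel, 46 mm diameter, lying right of the jig; bystander
- oil: Small oil bottle, 44 mm diameter, 100 mm high, standing right of the jig; bystander
There are look-alikes about, which are no part of the job. Leave any blue look-alike of the block alone.

How it is judged:
By the outcome, as a careful person would: the job done as asked, in the order asked, and still so for the second after the job is handed in, while the arm keeps its last pose, push and grip.
It also fails if it takes over 58 s, if anything falls off the work surface, if the arm or the gripper's body presses on something with over 40 N, if the wrist force passes 120 N, or if a joint passes its speed limit or range.

### The arm

A 6-joint arm with a two-finger parallel gripper is mounted at the origin on the work surface. World frame = base frame: x ahead of the robot, y to its left, z up, the work surface at z = 0. Lengths are in m, angles in rad, forces in N, time in s.
With the tool pointing down it reaches from about 0.375 to 0.9 m from the base axis. Payload 3.1 kg.
Tool frame: the origin (TCP) lies on the front face of the gripper's body, between the roots of the fingers; the fingertips stand 70 mm ahead of it and the grasp point (between the pads) lies 51 mm ahead of it; z points along the fingers, y is the line along which they close (so a half turn about z gives the same grasp; the last joint's range is limited). The gripper opens to 87 mm and grips with 3 to 60 N. Pads are 19 mm wide; open, the fingers measure 117 mm over their backs; the gripper's body (75 mm by 190 mm) begins 51 mm behind the grasp point.
Start: joints at [-1.478, 0.527, 1.433, -0, 1.181, -0.178], TCP at [0.167, -0.602, 0.292] pointing down, gripper open.
Joint ranges: [-3.08, 3.08], [-0.75, 2.2], [0.22, 2.44], [-1.43, 4.57], [0, 2.65], [-2.85, 2.85]. Speed limits (rad/s): [2.79, 2.79, 3.14, 3.14, 3.14, 3.14].

### API

Orientations are given as a unit quaternion [x, y, z, w].
In Python, from rig import robot, cams, ticket gives the robot as it stands. The module is installed in compiled form; this text tells all that it offers.
- The arm moves only by the shell command python3 -m crank 'ROWS' [FORCE]. ROWS is JSON, a list of rows, each a list of 7 numbers: the shift along the tool's x, y, z in cm, then the turn, a rotation vector about the tool's x, y, z in rad, then the closure, from 0 (fully open) to 1 (shut). A call has 1 to 5 rows; each row shifts and turns the commanded pose from where the row before left it, along the tool's axes as they then stand; what a row does not reach is not made up. A row lasts 1/8 s, in which the tool goes at most 62.5 mm and 10.7 degrees, less where a joint would pass 70% of its speed; a pose out of reach is approached as far as the arm can. A call is refused whole if a number of a shift passes 6.25 or a number of a turn 0.188, either way. A call with a gripper value outside its range is refused whole. The fingers move at their own pace and stop on an object; FORCE is the grip in N (left out, the last holds). Time passes only in rows, so rows that do not move let the fingers close. It gives the time, the measured TCP pose, the force, the opening and the grip force at its end, in the units of the state.
- robot.get_obs(): the state, without advancing time (a new reading comes with each control period).
- cams.camera(name): name is "side" or "top"; returns the picture (420x560x3 uint8, red, green, blue); there is no depth.
- cams.camera_info(name): a dict with "intrinsics" (3x3 intrinsics, pixels), "pose" (4x4, takes a point from camera to world coordinates). Camera axes: x right, y down, z forward; pixel columns grow to the right and rows downward; lengths in m; the calibration is good to about 2 mm. A picture is of the moment at which its call begins. camera_info takes no time and is no camera call.
- ticket.hand_in(): hands the job in; it is judged then, once.
The state is a dict: "time": time; "q": joint angles; "joint_velocities": joint speeds; "joint_torque": joint torques, N m; "position": TCP position; "tool_rot": TCP orientation; "ft_force": force on the tool from outside, world axes, zero at the start; "moment": the same for the moment, N m; "grip_width": finger opening in m; "grip_force": force on a finger pad.
Only numpy, scipy, OpenCV 4.12 (cv2) and the standard library are available. Lean on these libraries where they do the work, as an engineer would, in place of code of your own. Each camera call takes 0.05 s, during which the arm holds its last target. There are 200 camera calls.

## Working session

There is one attempt and no reset: what is moved stays moved. The work goes in short steps, Python scripts to look and compute and a shell command to move; the robot and the scene stay as the last step left them, time stands still between calls to the robot, and variables do not carry over. Pictures are saved under pics/ and viewed, at most 10 in all, crops included, and the job is handed in when it is done.

```bash
mkdir -p pics; python3 - <<'E'
from rig import robot,cams
import cv2,numpy as np
np.set_printoptions(precision=4,suppress=True)
for n in("side","top"):
    i=cv2.cvtColor(cams.camera(n),cv2.COLOR_RGB2BGR);cv2.imwrite(f"pics/{n}0.png",i)
    c=cams.camera_info(n);print(n,np.array(c["intrinsics"]),np.array(c["pose"]))
o=robot.get_obs();print(o)
E
```

```text
side [[449.3756   0.     280.8277]
 [  0.     449.3756 210.2572]
 [  0.       0.       1.    ]] [[-0.8281 -0.4327  0.3564  0.1737]
 [-0.5606  0.6413 -0.5239  0.5637]
 [-0.0019 -0.6336 -0.7736  0.9675]
 [ 0.      0.      0.      1.    ]]
top [[425.4092   0.     280.1945]
 [  0.     425.4092 210.0584]
 [  0.       0.       1.    ]] [[ 0.0189 -0.9971  0.0743  0.4623]
 [-0.9998 -0.0187  0.0032 -0.014 ]
 [-0.0018 -0.0743 -0.9972  1.3481]
 [ 0.      0.      0.      1.    ]]
{'time': 0.1, 'q': array([-1.4785,  0.5284,  1.4338, -0.0001,  1.1814, -0.1785]), 'joint_velocities': array([ 0.0004, -0.0018, -0.0021,  0.0007, -0.0016,  0.0004]), 'joint_torque': array([ -0.0001, -44.0986, -17.7151,   0.0635,   0.0534,  -0.    ]), 'position': array([ 0.1672, -0.6017,  0.2914]), 'tool_rot': array([ 0.9908,  0.135 ,  0.    , -0.001 ]), 'ft_force': array([-0.5267,  0.075 ,  0.2271]), 'moment': array([0.0153, 0.0174, 0.0153]), 'grip_force': 0.0, 'grip_width': 0.08682176730603912}
```

View pics/side0.png

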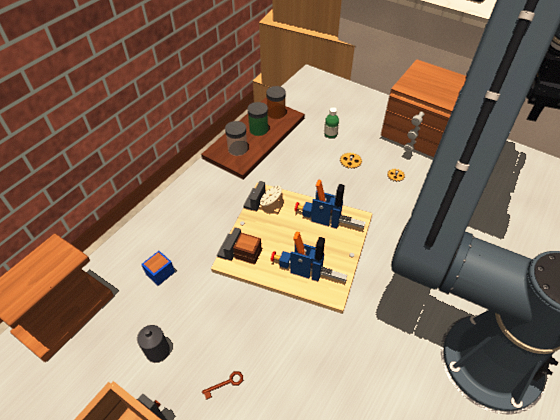

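View pics/top0.png

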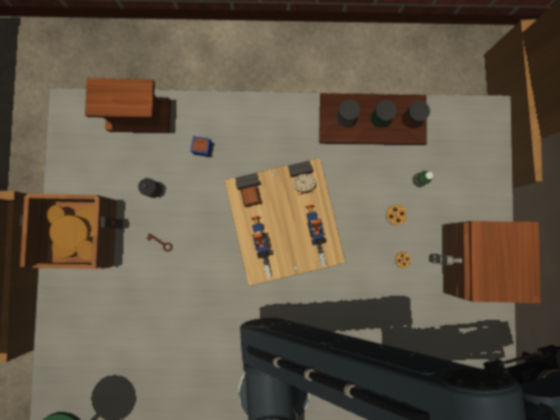

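The wooden block with its pale line is at side (247,247) / top (250,195), in the left bay. The dial is at side (270,198) / top (305,183), in the right bay. The blue-cased look-alike is at side (157,267) / top (201,146), off the jig. That makes the target the left clamp: trigger at side (298,243), top (260,240). Next I measure the jig and check this in a crop.

```bash
cat > h.py <<'E'
import numpy as np,cv2
from rig import robot,cams
np.set_printoptions(precision=4,suppress=True)
def K(n):
    c=cams.camera_info(n);return np.array(c["intrinsics"]),np.array(c["pose"])
def img(n): return cams.camera(n)
def ray(n,u,v):
    k,p=K(n);d=p[:3,:3]@np.linalg.solve(k,[u,v,1.]);return p[:3,3],d/np.linalg.norm(d)
def plane(n,u,v,z):
    o,d=ray(n,u,v);return o+d*(z-o[2])/d[2]
def tri(a,b):
    (o1,d1),(o2,d2)=ray("side",*a),ray("top",*b)
    s=np.linalg.lstsq(np.c_[d1,-d2],o2-o1,rcond=None)[0]
    p,q=o1+d1*s[0],o2+d2*s[1];return (p+q)/2,np.linalg.norm(p-q)
def proj(n,P):
    k,p=K(n);c=p[:3,:3].T@(np.asarray(P)-p[:3,3]);u=k@c;return u[:2]/u[2]
E
python3 - <<'E'
from h import *
for n,c0 in(("side",(300,245)),("top",(285,220))):
    i=img(n);h=cv2.cvtColor(i,cv2.COLOR_RGB2HSV)
    m=cv2.inRange(h,(14,60,120),(28,200,255))
    m=cv2.morphologyEx(m,cv2.MORPH_OPEN,np.ones((3,3)))
    m=cv2.morphologyEx(m,cv2.MORPH_CLOSE,np.ones((9,9)))
    cs=cv2.findContours(m,0,2)[0]
    cs=[c for c in cs if cv2.pointPolygonTest(cv2.convexHull(c),c0,False)>0]
    c=cv2.convexHull(max(cs,key=cv2.contourArea))
    a=cv2.approxPolyDP(c,8,True)[:,0]
    print(n,cv2.contourArea(c),a.tolist())
    for p in a: print(plane(n,*map(float,p),.02))
    m=cv2.inRange(h,(3,200,150),(14,255,255))
    k,l,s,ct=cv2.connectedComponentsWithStats(m)
    for j in range(1,k):
        if s[j,4]>8:print(" orange/red",s[j],ct[j],h[l==j].mean(0))
    x,y=(205,170) if n=="side" else (215,150)
    cr=i[y:y+140,x:x+190] 
    cv2.imwrite(f"pics/{n}c.png",cv2.cvtColor(cv2.resize(cr,None,fx=4,fy=4,interpolation=2),4))
E
```

```text
side 12961.0 [[243, 208], [283, 189], [371, 212], [343, 311], [211, 270]]
[ 0.7005 -0.0266  0.02  ]
[ 0.6488 -0.1459  0.02  ]
[ 0.4038 -0.2098  0.02  ]
[0.3235 0.0903 0.02  ]
[0.6461 0.1753 0.02  ]
 orange/red [316 180   9  21  76] [320.2895 190.2632] [ 10.3289 236.8421 177.3026]
 orange/red [294 232  10  22 104] [298.9327 242.4615] [ 10.4519 233.3558 180.1346]
 orange/red [151 253  17  12  22] [160.     257.5909] [ 12.5455 205.4545 223.7727]
 orange/red [229 373   6  11  16] [231.25   378.4375] [  7.875  214.5    163.8125]
 orange/red [205 392   6   6  19] [207.3684 394.6842] [  8.0526 208.4211 170.1579]
top 11056.0 [[320, 158], [345, 262], [248, 285], [224, 180]]
[ 0.7285 -0.1323  0.02  ]
[ 0.4035 -0.2137  0.02  ]
[0.3272 0.0854 0.02  ]
[0.6528 0.169  0.02  ]
```

View pics/sidec.png

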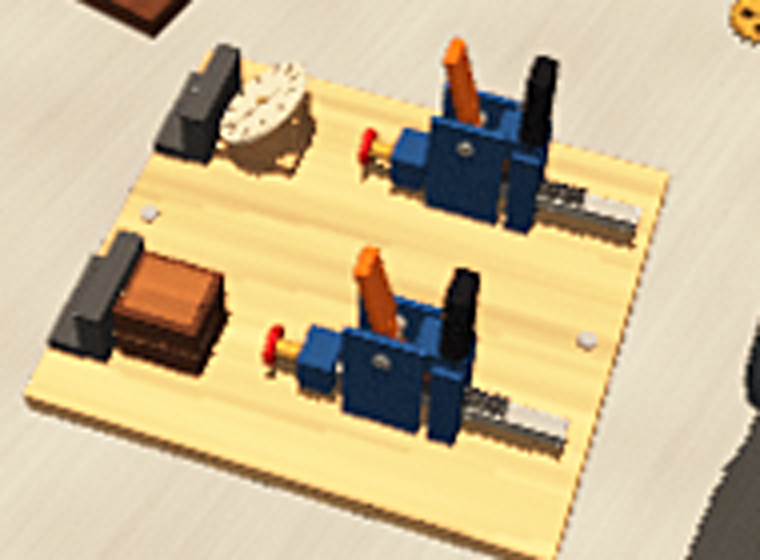

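View pics/topc.png

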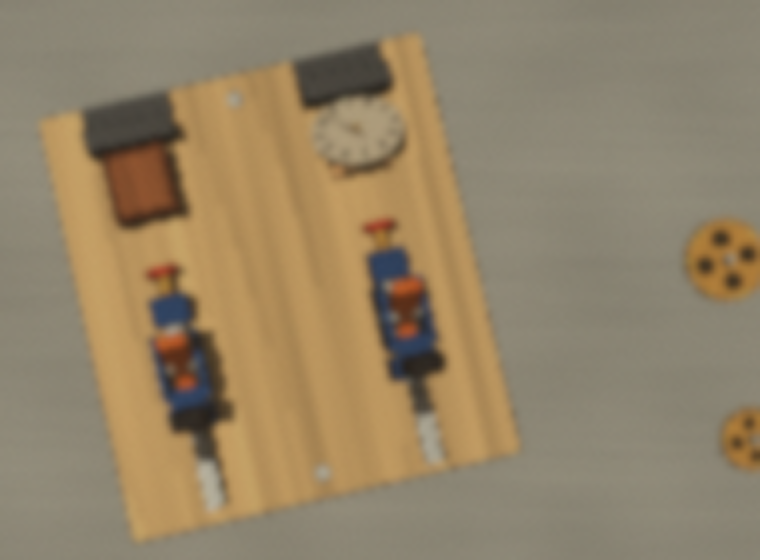

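The crops confirm the target: the block sits in front of the left clamp (side crop (165,310)), whose orange trigger is at (375,290), and the dial is in front of the right one. Next I fit the jig pose, check it against the trigger and nose in both views, and work out the move.

```bash
cat >> h.py <<'E'
C=np.array([.528,-.0229,0.]);YAW=.247
R=np.array([[np.cos(YAW),-np.sin(YAW),0],[np.sin(YAW),np.cos(YAW),0],[0,0,1]])
def J2W(p): return C+R@(np.array(p)/1000)
def W2J(P): return R.T@(np.array(P)-C)*1000
def blobs(n,lo,hi,amin=5):
    i=img(n);h=cv2.cvtColor(i,cv2.COLOR_RGB2HSV);m=cv2.inRange(h,lo,hi)
    k,l,s,ct=cv2.connectedComponentsWithStats(m)
    return [(ct[j],s[j]) for j in range(1,k) if s[j,4]>=amin]
E
python3 - <<'E'
from h import *
from scipy.spatial.transform import Rotation as Ro
O={};Rd={}
for n in("side","top"):
    box=(205,160,385,320) if n=="side" else (215,150,350,290)
    ins=lambda c:box[0]<c[0]<box[2] and box[1]<c[1]<box[3]
    O[n]=[(c,s) for c,s in blobs(n,(6,150,110),(14,255,255)) if ins(c)]
    Rd[n]=[(c,s) for c,s in blobs(n,(0,150,90),(5,255,255),3)+blobs(n,(172,150,90),(180,255,255),3) if ins(c)]
    print(n,"orange",[(c.round(1).tolist(),s.tolist()) for c,s in O[n]]);print("red",[(c.round(1).tolist(),s.tolist()) for c,s in Rd[n]])
    for y in(85,-85):print("expect blade",y,proj(n,J2W([-34,y,133])),"tip",proj(n,J2W([-27,y,160])))
    for x in(100,127): print("block corner?",x,proj(n,J2W([x,85,70])))
o=robot.get_obs();Rt=Ro.from_quat(o["tool_rot"]).as_matrix();print(Rt)
T=J2W([-5+5,85,220]);print("target",T,"tool shift cm",Rt.T@(T-o["position"])*100)
W=np.array([.32,-.25,.35]);print("via",Rt.T@(W-o["position"])*100, Rt.T@(T-W)*100)
E
```

```text
side orange [([320.2, 190.6], [316, 180, 9, 21, 108]), ([278.4, 200.0], [278, 198, 2, 5, 5]), ([273.4, 206.5], [265, 202, 16, 10, 50]), ([260.5, 207.8], [259, 207, 4, 3, 6]), ([275.0, 212.2], [274, 211, 3, 3, 5]), ([246.6, 242.6], [234, 233, 27, 21, 345]), ([298.8, 242.7], [293, 232, 12, 22, 143]), ([271.1, 258.2], [270, 254, 4, 8, 10])]
red [([296.9, 203.9], [296, 202, 3, 5, 7]), ([295.8, 209.4], [295, 208, 3, 3, 5]), ([273.2, 253.4], [272, 252, 4, 4, 9]), ([272.1, 258.6], [271, 257, 3, 4, 8]), ([296.4, 206.0], [296, 203, 2, 7, 7]), ([272.4, 257.1], [272, 255, 2, 5, 7])]
expect blade 85 [298.4331 241.0764] tip [295.7993 233.1735]
expect blade -85 [320.0635 188.7725] tip [318.051  180.6761]
block corner? 100 [245.7333 240.8161]
block corner? 127 [235.598  237.7682]
top orange [([249.2, 195.1], [242, 187, 16, 17, 193]), ([309.1, 206.3], [306, 205, 7, 4, 21]), ([254.9, 217.5], [252, 216, 7, 4, 21]), ([316.5, 221.5], [313, 219, 8, 5, 27]), ([316.4, 231.9], [315, 231, 4, 3, 11]), ([257.4, 235.4], [254, 234, 8, 4, 27]), ([260.7, 244.8], [259, 244, 5, 3, 11])]
red []
expect blade 85 [258.1854 237.1402] tip [257.1099 234.5853]
expect blade -85 [316.1941 223.6557] tip [316.4098 220.8067]
block corner? 100 [249.4371 194.0829]
block corner? 127 [247.4664 185.4406]
[[ 0.9636  0.2675 -0.    ]
 [ 0.2675 -0.9636  0.    ]
 [-0.     -0.     -1.    ]]
target [0.5072 0.0595 0.22  ] tool shift cm [ 50.4619 -54.6654   7.2247]
via [ 24.1427 -29.8499  -5.7761] [ 26.3192 -24.8156  13.0007]
```

```bash
python3 -m crank '[[0,0,-5,0,0,0.023,1],[3.4,-4.2,0,0,0,0,1],[3.4,-4.2,0,0,0,0,1],[3.4,-4.2,0,0,0,0,1],[3.4,-4.2,0,0,0,0,1]]' 20; python3 -m crank '[[3.4,-4.2,0,0,0,0,1],[3.4,-4.2,0,0,0,0,1],[3.4,-4.2,0,0,0,0,1],[3.4,-4.2,0,0,0,0,1],[3.4,-4.2,0,0,0,0,1]]'
python3 - <<'E'
from h import *
from scipy.spatial.transform import Rotation as Ro
o=robot.get_obs();r=Ro.from_quat(o["tool_rot"]);Rt=r.as_matrix();print(W2J(o["position"]),o["grip_width"],o["ft_force"])
print("shift",Rt.T@(J2W([5,85,240])-o["position"])*100,"turn",(r.inv()*Ro.from_matrix(R@np.diag([1,-1,-1]))).as_rotvec())
E
```

```text
time: 1.12
position: [0.2584, -0.4044, 0.3425]
tool_rot: [0.992, 0.123, 0.0, 0.0]
ft_force: [1.8, -0.3, 0.4]
grip_width: 0.0449
grip_force: 0.0
time: 1.75
position: [0.3717, -0.1592, 0.3427]
tool_rot: [0.992, 0.123, 0.001, 0.0]
ft_force: [1.2, -1.3, 0.7]
grip_width: 0.0016
grip_force: 0.0
[-184.8447  -93.9562  342.6706] 0.0015503613618019598 [ 1.1841 -1.3299  0.6759]
shift [ 18.979 -17.902  10.266] turn [ 0.0011 -0.001   0.0003]
```

```bash
python3 -m crank '[[3.8,-3.6,0.5,0,0,0,1],[3.8,-3.6,0.5,0,0,0,1],[3.8,-3.6,0.5,0,0,0,1],[3.8,-3.6,0.5,0,0,0,1],[3.8,-3.5,0.5,0,0,0,1]]'; python3 -m crank '[[0,0,3.8,0,0,0,1],[0,0,3.9,0,0,0,1],[0,0,0,0,0,0,1]]'
python3 - <<'E'
from h import *
o=robot.get_obs();print(W2J(o["position"]),o["ft_force"],o["grip_width"])
a=[cv2.cvtColor(img(n),4) for n in("side","top")]
cv2.imwrite("pics/near.png",np.hstack([cv2.resize(a[0][150:320,200:390],(400,358),interpolation=2),cv2.resize(a[1][140:300,205:365],(358,358),interpolation=2)]))
E
```

```text
time: 2.38
position: [0.5123, 0.0611, 0.3174]
tool_rot: [0.992, 0.124, 0.0, 0.0]
ft_force: [0.5, -0.7, 1.2]
grip_width: 0.0007
grip_force: 0.0
time: 2.75
position: [0.5096, 0.0598, 0.238]
tool_rot: [0.992, 0.124, -0.003, -0.001]
ft_force: [-0.1, -0.7, 0.2]
grip_width: 0.0003
grip_force: 0.0
[  2.3688  84.723  238.0002] [-0.0682 -0.6797  0.2071] 0.000344757568987402
```

View pics/near.png

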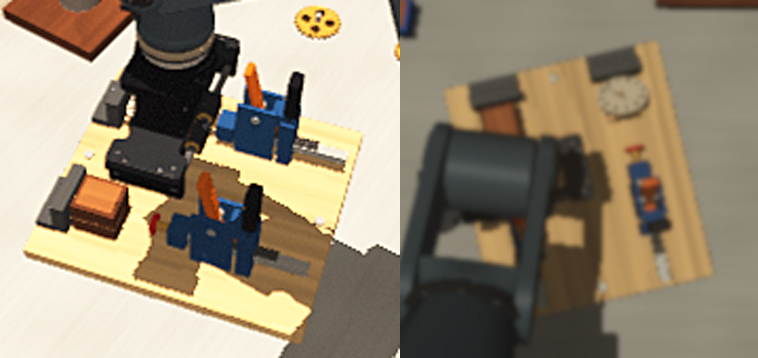

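```bash
cat >> h.py <<'E'
def yplane(n,u,v,y=85):
    o,d=ray(n,u,v);o=W2J(o);d=R.T@d;return o+d*(y-o[1])/d[1]
def look(name=None):
    i=img("side");h=cv2.cvtColor(i,cv2.COLOR_RGB2HSV)
    m=cv2.inRange(h,(0,170,50),(6,255,255))|cv2.inRange(h,(170,170,50),(180,255,255))
    q=np.zeros_like(m);q[240:285,235:290]=m[240:285,235:290]
    v,u=np.nonzero(q)
    n,l,s,ct=cv2.connectedComponentsWithStats(cv2.dilate(q,np.ones((3,3))))
    print("red n",len(u),[(ct[j].round(1).tolist(),s[j,4]) for j in range(1,n)],[yplane("side",*ct[j]).round(1).tolist() for j in range(1,n)])
    if name: cv2.imwrite("pics/"+name,cv2.cvtColor(cv2.resize(i[215:300,215:345],None,fx=6,fy=6,interpolation=2),4))
    o=robot.get_obs();print("tcp jig",W2J(o["position"]),"Fjig",R.T@o["ft_force"])
E
python3 -m crank '[[0,0,2.0,0,0,0,1],[0,0,1.3,0,0,0,1],[0,0,0,0,0,0,1]]'
python3 - <<'E'
from h import *
look("pre.png")
print("block near-top edge px",proj("side",J2W([73,85,70])),proj("side",J2W([73,110,70])),proj("side",J2W([128,85,70])))
E
```

```text
time: 3.22
position: [0.5115, 0.0593, 0.2075]
tool_rot: [0.992, 0.123, -0.0, -0.0]
ft_force: [0.4, 0.1, 0.3]
grip_width: 0.0003
grip_force: 0.0
red n 34 [([272.7, 255.8], np.int32(66)), ([245.1, 259.9], np.int32(23)), ([251.0, 262.0], np.int32(9))] [[30.1, 85.0, 40.0], [107.7, 85.0, -19.3], [91.3, 85.0, -20.5]]
tcp jig [  4.3549  83.6642 207.8185] Fjig [ 0.024   0.1833 -0.1875]
block near-top edge px [255.9775 243.8967] [252.0809 251.9415] [235.2247 237.6559]
```

View pics/pre.png

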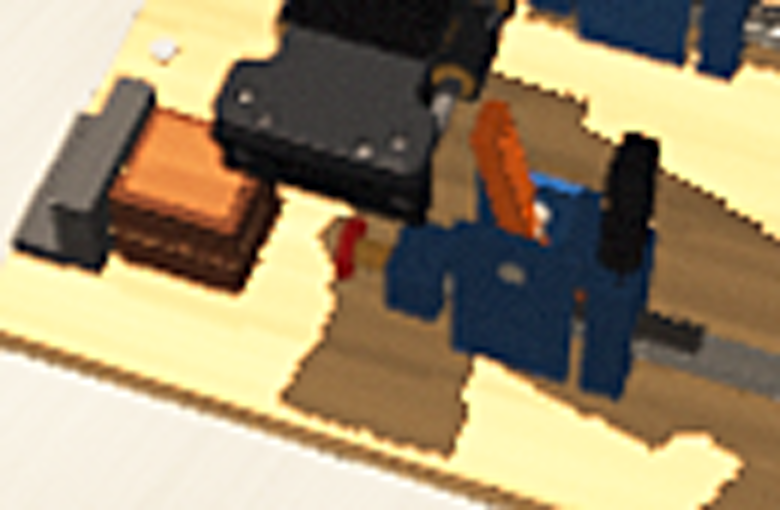

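The nose sits at side (273,256), about jig x 30–33, and the block's near face is at about 70, so the gap is roughly 37 mm. The fingers are in front of the trigger, clear of the nose. First stroke.

```bash
python3 -m crank '[[-1.5,0,0,0,0,0,1],[-0.6,0,0,0,0,0,1],[-0.6,0,0,0,0,0,1],[0,0,0,0,0,0,1]]';python3 -c "
from h import *
look()"; python3 -m crank '[[-0.5,0,0,0,0,0,1],[-0.5,0,0,0,0,0,1],[-0.4,0,0,0,0,0,1],[0,0,0,0,0,0,1]]';python3 -c "
from h import *
look()"
```

```text
time: 3.78
position: [0.486, 0.0526, 0.208]
tool_rot: [0.992, 0.123, 0.001, 0.0]
ft_force: [4.1, 0.2, 1.9]
grip_width: 0.0005
grip_force: 1.6
red n 30 [([260.0, 240.0], np.int32(9)), ([272.9, 255.8], np.int32(55)), ([241.5, 255.0], np.int32(18)), ([246.0, 260.6], np.int32(21)), ([253.0, 262.0], np.int32(9))] [[61.6, 85.0, 91.7], [29.6, 85.0, 40.0], [116.6, 85.0, -0.8], [105.4, 85.0, -21.2], [85.5, 85.0, -17.5]]
tcp jig [-22.3029  83.5273 207.7774] Fjig [ 2.3102 -1.4748  0.9333]
time: 4.32
position: [0.4726, 0.0492, 0.2077]
tool_rot: [0.992, 0.123, 0.002, 0.0]
ft_force: [5.4, 0.6, 3.8]
grip_width: 0.0003
grip_force: 2.8
red n 32 [([260.0, 240.0], np.int32(9)), ([237.0, 252.0], np.int32(9)), ([269.8, 255.0], np.int32(55)), ([236.0, 256.0], np.int32(9)), ([242.0, 259.0], np.int32(15)), ([250.0, 261.5], np.int32(28))] [[61.6, 85.0, 91.7], [128.6, 85.0, 6.9], [37.6, 85.0, 39.7], [133.2, 85.0, -14.0], [116.6, 85.0, -19.6], [94.0, 85.0, -19.6]]
tcp jig [-36.0503  83.4745 207.6563] Fjig [5.0428 0.0478 3.7898]
```

```bash
python3 -m crank '[[-0.4,0,0,0,0,0,1],[-0.2,0,0,0,0,0,1],[0,0,0,0,0,0,1]]';python3 -c "
from h import *
look()"; python3 -m crank '[[1.5,0,0,0,0,0,1],[1.7,0,0,0,0,0,1],[0,0,0,0,0,0,1],[-1.0,0,0,0,0,0,1],[-0.8,0,0,0,0,0,1]]';python3 -m crank '[[-0.6,0,0,0,0,0,1],[-0.4,0,0,0,0,0,1],[-0.2,0,0,0,0,0,1],[0,0,0,0,0,0,1]]';python3 -c "
from h import *
look()"
```

```text
time: 4.75
position: [0.4671, 0.0478, 0.2074]
tool_rot: [0.992, 0.123, 0.002, 0.0]
ft_force: [5.6, 2.4, 0.9]
grip_width: 0.0007
grip_force: 3.1
red n 27 [([260.0, 240.0], np.int32(9)), ([268.5, 254.5], np.int32(55)), ([237.0, 257.0], np.int32(9)), ([245.6, 260.4], np.int32(20)), ([253.0, 262.0], np.int32(9))] [[61.6, 85.0, 91.7], [41.2, 85.0, 40.1], [130.6, 85.0, -17.3], [106.5, 85.0, -20.7], [85.5, 85.0, -17.5]]
tcp jig [-41.7589  83.4568 207.3692] Fjig [ 5.7025 -0.3346  1.6087]
time: 5.42
position: [0.4794, 0.0513, 0.2077]
tool_rot: [0.992, 0.123, 0.001, 0.0]
ft_force: [4.6, 2.8, 3.5]
grip_width: 0.0001
grip_force: 2.4
time: 5.92
position: [0.4684, 0.0484, 0.2077]
tool_rot: [0.992, 0.123, 0.002, -0.0]
ft_force: [5.7, 3.1, 0.8]
grip_width: 0.0007
grip_force: 3.0
red n 27 [([260.0, 240.0], np.int32(9)), ([264.3, 253.4], np.int32(54)), ([239.0, 258.0], np.int32(9)), ([247.1, 260.5], np.int32(36))] [[61.6, 85.0, 91.7], [52.3, 85.0, 39.3], [125.1, 85.0, -19.2], [102.3, 85.0, -19.3]]
tcp jig [-40.3364  83.6991 207.7288] Fjig [ 5.6913  1.4741 -0.2143]
```

```bash
python3 -m crank '[[1.5,0,0,0,0,0,1],[1.7,0,0,0,0,0,1],[0,0,0,0,0,0,1],[-1.0,0,0,0,0,0,1],[-0.8,0,0,0,0,0,1]]';python3 -m crank '[[-0.6,0,0,0,0,0,1],[-0.4,0,0,0,0,0,1],[-0.2,0,0,0,0,0,1],[0,0,0,0,0,0,1]]';python3 -c "
from h import *
look('s3.png')"
```

```text
time: 6.6
position: [0.4816, 0.0517, 0.2078]
tool_rot: [0.992, 0.123, 0.002, 0.0]
ft_force: [5.5, 1.9, 3.4]
grip_width: 0.0003
grip_force: 2.4
time: 7.1
position: [0.4705, 0.0488, 0.208]
tool_rot: [0.992, 0.123, 0.002, 0.0]
ft_force: [4.1, 1.3, 2.8]
grip_width: 0.0009
grip_force: 2.9
red n 38 [([260.0, 240.0], np.int32(9)), ([259.8, 251.9], np.int32(71)), ([239.0, 258.0], np.int32(9)), ([244.5, 259.5], np.int32(18)), ([251.0, 262.0], np.int32(9))] [[61.6, 85.0, 91.7], [64.3, 85.0, 39.6], [125.1, 85.0, -19.2], [109.4, 85.0, -18.2], [91.3, 85.0, -20.5]]
tcp jig [-38.2015  83.6359 207.9534] Fjig [6.4748 1.4254 3.3531]
```

View pics/s3.png

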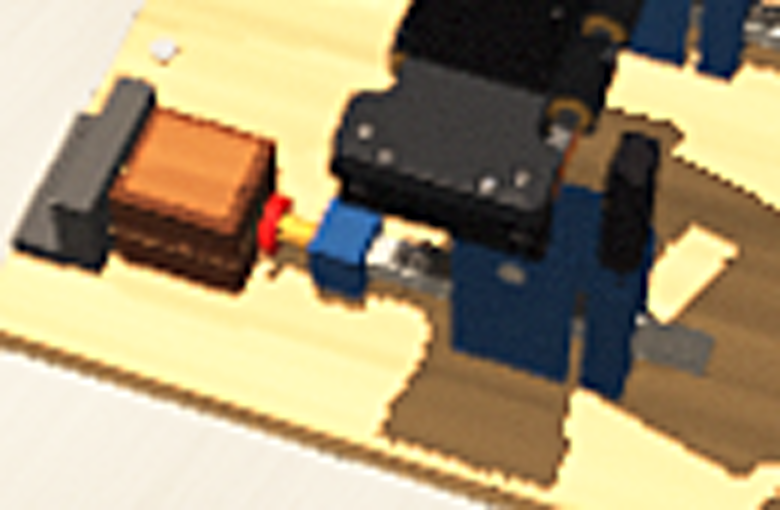

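```bash
cat >> h.py <<'E'
def head():
    i=img("side");h=cv2.cvtColor(i,cv2.COLOR_RGB2HSV)
    m=cv2.inRange(h,(100,120,40),(125,255,255));q=np.zeros_like(m);q[244:268,250:286]=m[244:268,250:286]
    n,l,s,ct=cv2.connectedComponentsWithStats(q);j=1+s[1:,4].argmax()
    print("head",ct[j].round(2),s[j],yplane("side",*ct[j]).round(1))
E
python3 -c "
from h import *
head()"
python3 -m crank '[[1.5,0,0,0,0,0,1],[1.4,0,0,0,0,0,1],[0,0,0,0,0,0,1],[-1.0,0,0,0,0,0,1],[0,0,0,0,0,0,1]]'
python3 -c "
from h import *
look();head()"
python3 -m crank '[[-0.6,0,0,0,0,0,1],[-0.2,0,0,0,0,0,1],[0,0,0,0,0,0,1],[0,0,0,0,0,0,1]]';python3 -c "
from h import *
look();head()"
```

```text
head [271.84 255.65] [266 248  12  16 126] [32.3 85.  39.4]
time: 7.82
position: [0.4878, 0.0534, 0.2075]
tool_rot: [0.992, 0.123, 0.0, 0.0]
ft_force: [3.2, 1.0, -1.0]
grip_width: 0.0005
grip_force: 1.6
red n 46 [([259.2, 251.8], np.int32(77)), ([238.5, 258.0], np.int32(12)), ([246.5, 260.6], np.int32(25)), ([253.0, 262.0], np.int32(9))] [[65.9, 85.0, 39.4], [126.6, 85.0, -20.0], [104.0, 85.0, -20.4], [85.5, 85.0, -17.5]]
tcp jig [-20.246   83.8035 207.4289] Fjig [ 3.4119 -0.7221 -0.0517]
head [271.24 255.48] [266 248  12  16 125] [33.9 85.  39.3]
time: 8.43
position: [0.4809, 0.0515, 0.2075]
tool_rot: [0.992, 0.124, 0.001, 0.0]
ft_force: [4.2, 1.5, 2.4]
grip_width: 0.0003
grip_force: 2.4
red n 40 [([260.0, 240.0], np.int32(9)), ([258.2, 251.1], np.int32(77)), ([241.0, 259.0], np.int32(9)), ([246.0, 260.0], np.int32(9))] [[61.6, 85.0, 91.7], [68.3, 85.0, 41.4], [119.5, 85.0, -21.1], [105.2, 85.0, -18.4]]
tcp jig [-27.4819  83.6906 207.4368] Fjig [ 4.6753 -0.2926  2.985 ]
head [269.86 255.02] [265 248  11  16 126] [37.6 85.  39.5]
```

```bash
for k in 1; do python3 -m crank '[[-0.4,0,0,0,0,0,1],[0,0,0,0,0,0,1],[0,0,0,0,0,0,1]]'|grep ft;python3 -c "
from h import *
look();head()"; done; python3 -m crank '[[-0.3,0,0,0,0,0,1],[0,0,0,0,0,0,1],[0,0,0,0,0,0,1]]'|grep ft;python3 -c "
from h import *
look();head()";python3 -m crank '[[-0.3,0,0,0,0,0,1],[0,0,0,0,0,0,1],[0,0,0,0,0,0,1]]'|grep ft;python3 -c "
from h import *
look();head()"
```

```text
ft_force: [5.6, 2.4, 4.2]
red n 45 [([259.0, 240.0], np.int32(9)), ([257.3, 251.0], np.int32(77)), ([236.5, 257.5], np.int32(18)), ([243.0, 259.0], np.int32(9)), ([248.0, 261.0], np.int32(15))] [[64.2, 85.0, 90.5], [70.9, 85.0, 40.3], [132.3, 85.0, -20.6], [113.7, 85.0, -18.0], [99.7, 85.0, -20.2]]
tcp jig [-31.04    83.6496 207.4542] Fjig [6.1986 0.293  3.7041]
head [269.05 254.68] [264 247  12  16 127] [39.7 85.  39.9]
ft_force: [6.1, 1.1, 3.8]
red n 44 [([257.1, 250.8], np.int32(79)), ([241.0, 258.4], np.int32(21)), ([247.0, 261.0], np.int32(9)), ([251.0, 262.0], np.int32(9))] [[71.5, 85.0, 40.7], [119.3, 85.0, -18.3], [102.6, 85.0, -21.7], [91.3, 85.0, -20.5]]
tcp jig [-33.7489  83.6452 207.5729] Fjig [6.0484 0.0847 3.9159]
head [268.54 254.42] [263 247  12  16 126] [41.  85.  40.4]
ft_force: [6.2, 2.8, 3.0]
red n 47 [([257.1, 250.8], np.int32(79)), ([238.8, 257.4], np.int32(39)), ([248.0, 261.0], np.int32(15))] [[71.5, 85.0, 40.7], [125.4, 85.0, -16.7], [99.7, 85.0, -20.2]]
tcp jig [-36.4776  83.6148 207.5721] Fjig [5.57   0.2317 3.5652]
head [267.81 254.28] [263 247  11  16 129] [42.9 85.  40. ]
```

```bash
python3 -m crank '[[-0.3,0,0,0,0,0,1],[0,0,0,0,0,0,1],[0,0,0,0,0,0,1]]'|grep ft;python3 -c "
from h import *
look();head()";python3 -m crank '[[-0.3,0,0,0,0,0,1],[0,0,0,0,0,0,1],[0,0,0,0,0,0,1]]'|grep ft;python3 -c "
from h import *
look('s4.png');head()"
```

```text
ft_force: [7.3, 3.4, 1.6]
red n 42 [([257.0, 250.8], np.int32(78)), ([238.0, 258.0], np.int32(9)), ([243.2, 259.3], np.int32(18))] [[71.6, 85.0, 40.7], [128.0, 85.0, -20.8], [113.3, 85.0, -19.4]]
tcp jig [-38.9279  83.5761 207.5539] Fjig [7.218  1.8936 0.994 ]
head [267.31 254.02] [262 247  12  16 127] [44.3 85.  40.5]
ft_force: [8.4, 3.7, -0.4]
red n 46 [([258.0, 241.0], np.int32(9)), ([257.1, 250.8], np.int32(79)), ([241.7, 259.0], np.int32(43))] [[67.0, 85.0, 85.0], [71.5, 85.0, 40.7], [117.4, 85.0, -20.2]]
tcp jig [-41.3516  83.5327 207.4648] Fjig [ 9.5817  0.9749 -0.7   ]
head [266.79 253.85] [262 246  11  17 129] [45.6 85.  40.5]
```

View pics/s4.png

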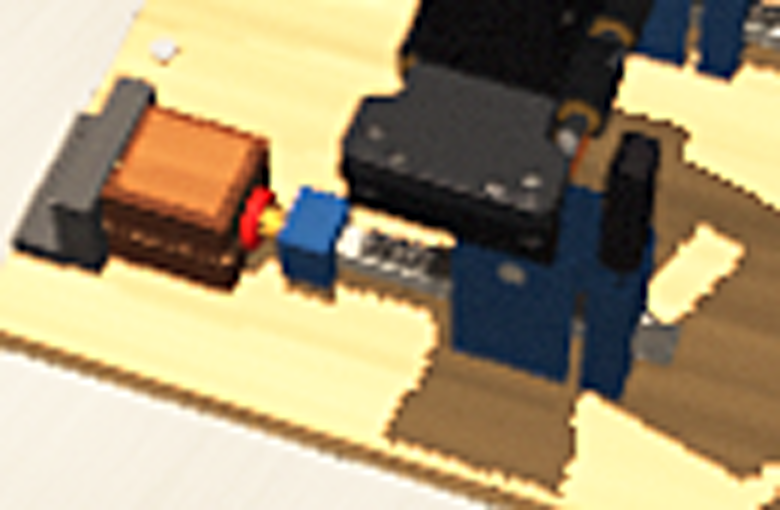

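```bash
python3 -m crank '[[-0.15,0,0,0,0,0,1],[0,0,0,0,0,0,1],[0,0,0,0,0,0,1]]'|grep ft;python3 -c "
from h import *
look();head()";python3 -m crank '[[-0.15,0,0,0,0,0,1],[0,0,0,0,0,0,1],[0,0,0,0,0,0,1]]'|grep ft;python3 -c "
from h import *
look();head()"
```

```text
ft_force: [10.6, 4.5, -2.1]
red n 45 [([258.0, 241.0], np.int32(9)), ([257.0, 250.8], np.int32(78)), ([241.5, 258.5], np.int32(18)), ([250.1, 261.2], np.int32(24))] [[67.0, 85.0, 85.0], [71.6, 85.0, 40.8], [117.9, 85.0, -17.9], [93.6, 85.0, -18.2]]
tcp jig [-42.3301  83.5015 207.434 ] Fjig [10.7496  1.5006 -1.5038]
head [266.5  253.63] [261 246  12  16 127] [46.4 85.  41.1]
ft_force: [10.8, 6.2, -4.1]
red n 44 [([258.0, 241.0], np.int32(9)), ([257.0, 250.8], np.int32(78)), ([238.6, 258.0], np.int32(25)), ([248.0, 261.0], np.int32(15))] [[67.0, 85.0, 85.0], [71.6, 85.0, 40.7], [126.4, 85.0, -19.7], [99.7, 85.0, -20.2]]
tcp jig [-43.0361  83.4524 207.4693] Fjig [12.4427  2.726  -4.535 ]
head [266.41 253.63] [261 246  12  16 131] [46.6 85.  41. ]
```

The separation between head and nose has closed from 32.0 to 25.0 mm, so the nose is about 7 mm in out of 16. The pull is 11–12 N and the trigger is close to its stop. I'll check that it holds steady, then hand in.

```bash
python3 -m crank '[[0,0,0,0,0,0,1],[0,0,0,0,0,0,1],[0,0,0,0,0,0,1],[0,0,0,0,0,0,1],[0,0,0,0,0,0,1]]'|grep -E 'ft|time';python3 -c "
from h import *
look();head()
from rig import ticket
print(ticket.hand_in())"
```

```text
time: 12.48
ft_force: [11.1, 5.7, -3.7]
red n 44 [([258.0, 241.0], np.int32(9)), ([257.1, 250.8], np.int32(79)), ([240.0, 252.0], np.int32(9)), ([238.0, 258.0], np.int32(9)), ([247.0, 261.0], np.int32(9)), ([251.0, 262.0], np.int32(9))] [[67.0, 85.0, 85.0], [71.5, 85.0, 40.7], [119.8, 85.0, 11.3], [128.0, 85.0, -20.8], [102.6, 85.0, -21.7], [91.3, 85.0, -20.5]]
tcp jig [-43.0394  83.4666 207.4678] Fjig [12.8107  2.5702 -4.1135]
head [266.41 253.63] [261 246  12  16 131] [46.6 85.  41. ]
the job is handed in; nothing more can be done
None
```

I handed the job in at about 12.5 s with the left clamp's trigger still held squeezed: by the side camera, its nose presses the block to the anvil and is pushed in about 7 of 16 mm, and the arm was sent to touch nothing else.

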